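Lay out jackshaft parts for reassembly

TASK

Lay out the jackshaft parts on the bench, in this order: set the sprocket, hub up, on the cradle plate halfway between its two V-blocks; stand the spacer bush on top of the sprocket's hub, centred; lay the bearing flat on the bench in front of the housing (on the robot's side), centred on it with a gap of about 30 mm to the housing's foot; and last lay the big nut flat on the bench to the left of the bearing (the robot's left), 30 mm clear of it and level with it along the front of the housing. Leave the jar, socket, spark plug and bolt where they are.

Things in the scene. Friction and masses are not known exactly. Their poses are not given: they have to be found in the camera images.
- sprocket: Loose steel roller-chain sprocket lying flat, hub up: toothed disc 63 mm across and 8 mm thick, round hub 36 mm across on top of it reaching to 32 mm above the underside (grip the hub). About 0.28 kg. Origin at the centre of its underside, z up. 
- bush: Loose bright steel spacer bush: plain tube standing upright, 34 mm outside, 20 mm bore, 30 mm tall. About 0.14 kg. Origin at the centre of its underside, z up. 
- bearing: Loose ball bearing lying flat: 52 mm across, 15 mm tall, black seal ring on its face. About 0.13 kg. Origin at the centre of its underside, z up. 
- nut: Loose big hexagon nut lying flat: 36 mm across flats, 42 mm across corners, 22 mm tall; one pair of flats faces its +x and -x. About 0.11 kg. Origin at the centre of its underside, z up. 
- cradle: Fixed shaft cradle: aluminium plate 90 mm (x) by 200 mm (y), 6 mm thick, with two dark steel V-blocks standing on it (each 50 mm in x, 30 mm in y, tops 46 mm above the bench) centred at y = +80 and -80 mm, so the clear gap between them is 130 mm. Origin on the bench under the plate's centre, midway between the V-blocks; y runs from one V-block to the other, x points away from the robot, z up.
- housing: Fixed grey-painted pillow-block bearing housing: foot 38 mm (x) by 130 mm (y) and 14 mm tall, with a bolt head at each end, and a round housing 58 mm wide and 58 mm tall in the middle. Origin on the bench under its centre; y along the foot towards the robot's left, -x is its front, facing the robot; the foot's front face lies at x = -19 mm.
- jar: Bystander: small white jar with black cap, 46 mm across, 50 mm tall, loose. Origin at the centre of its underside, z up. 
- socket: Bystander: dark wrench socket standing upright, 26 mm across, 48 mm tall, loose. Origin at the centre of its underside, z up. 
- plug: Bystander: spark plug lying on the bench, along its x, 76 mm long, 21 mm tall, loose; origin on the bench under its hexagon.
- bolt: Bystander: steel bolt lying on the bench, along its x, 58 mm long, head 17 mm, loose; origin on the bench under its head, shank towards +x.
Not all that is in view belongs to the job. What is shaped like the bearing but blue is not meant.

How it is judged (in metres and radians):
On the way, in this order (a step that is already met when the one before it is completed fails the run):
1. the sprocket lies on the cradle plate halfway between the V-blocks, released (x of sprocket in the frame of cradle between -0.012 and 0.012 m and y of sprocket in the frame of cradle between -0.012 and 0.012 m and z of sprocket in the frame of cradle between 0.002 and 0.01 m and linear speed of sprocket below 0.02 m/s and angular speed of sprocket below 0.2 rad/s and angle between sprocket's own z axis and vertical below 0.1 rad and contact force between the fingers and sprocket below 0.05 N), for 0.2 s.
2. the bush stands centred on the sprocket's hub, released (horizontal distance between bush and sprocket below 0.008 m and z of bush in the frame of sprocket between 0.028 and 0.036 m and linear speed of bush below 0.02 m/s and angular speed of bush below 0.2 rad/s and angle between bush's own z axis and vertical below 0.1 rad and contact force between the fingers and bush below 0.05 N), for 0.2 s.
3. the bearing lies in front of the housing, released (x of bearing in the frame of housing between -0.087 and -0.063 m and y of bearing in the frame of housing between -0.012 and 0.012 m and height (world z) of bearing between -0.004 and 0.004 m and linear speed of bearing below 0.02 m/s and angular speed of bearing below 0.2 rad/s and angle between bearing's own z axis and vertical below 0.1 rad and contact force between the fingers and bearing below 0.05 N), for 0.2 s.
4. the nut lies left of the bearing, released (x of nut in the frame of housing between -0.09 and -0.06 m and y of nut in the frame of housing above 0.03 m and horizontal distance between nut and bearing between 0.063 and 0.087 m and height (world z) of nut between -0.004 and 0.004 m and linear speed of nut below 0.02 m/s and angular speed of nut below 0.2 rad/s and angle between nut's own z axis and vertical below 0.1 rad and contact force between the fingers and nut below 0.05 N), for 0.2 s.
At the end, for the whole second after the job is handed in: All flat, still, released. Sprocket on the plate within 12 mm of midway (x, y); bush on its hub within 8 mm of centre; bearing centred 75 mm in front of the housing centre, within 12 mm each way; nut left of it, centres 75 +-12 mm apart, 75 +-15 mm in front of the housing centre line (all of step 1 and all of step 2 and all of step 3 and all of step 4); the robot touches nothing.
It fails at once if the jar is moved more than 20 mm (distance of jar from where it was at the start of the episode above 0.02 m).
It fails at once if the socket is moved more than 20 mm (distance of socket from where it was at the start of the episode above 0.02 m).
It fails at once if the spark plug is moved more than 20 mm (distance of plug from where it was at the start of the episode above 0.02 m).
It fails at once if the bolt is moved more than 20 mm (distance of bolt from where it was at the start of the episode above 0.02 m).
It also fails if it takes over 128 s, if anything falls off the work surface, if the arm or the gripper's body presses on something with over 40 N, if the wrist force passes 120 N, or if a joint passes its speed limit or range.

ROBOT

A 6-joint arm with a two-finger parallel gripper is mounted at the origin on the work surface. World frame = base frame: x ahead of the robot, y to its left, z up, the work surface at z = 0. Lengths are in m, angles in degrees, forces in N, time in s.
With the tool pointing down it reaches from about 0.325 to 0.925 m from the base axis. Payload 3.1 kg.
Tool frame: the origin (TCP) lies at the very end of the fingers, on their centre line; the grasp point (between the pads) lies 19 mm behind it; z points along the fingers, y is the line along which they close (so a half turn about z gives the same grasp; the last joint's range is limited). The gripper opens to 85 mm and grips with 20 to 120 N. Pads are 22 mm wide; open, the fingers measure 114 mm over their backs; the gripper's body (76 mm by 85 mm) begins 54 mm behind the grasp point. The pads swing forward as they close: fully open they stand 13 mm farther back than shut.
Start: joints at [-73.407, 12.427, 92.441, -0, 75.132, -6.429], TCP at [0.244, -0.575, 0.231] pointing down, gripper open.
Joint ranges: [-157.48, 157.48], [-44.54, 120.13], [17.64, 146.25], [-64.5, 244.5], [7.68, 150.69], [-147.95, 147.95]. Speed limits (degrees/s): [159.86, 159.86, 180, 180, 180, 180].

INTERFACE

Orientations are given as a 3x3 rotation matrix whose columns are the frame's x, y, z axes.
In Python, from workcell import status, vision, workorder gives the robot as it stands.
- The arm moves only by the shell command python3 -m creep 'ROWS' [FORCE]. ROWS is JSON, a list of rows, each a list of 3 entries, a list of its own where there are three numbers: the shift along the tool's x, y, z in m, then the turn about the tool's z in rad, then the opening, from 0 (shut) to 1 (fully open). In form: [[[x, y, z], spin, fingers], ...]. A call has 1 to 20 rows; each row is the pose to reach, as a shift and turn from the pose commanded when the call began, along the tool's axes at that moment; what a row does not reach only later rows make up. A row lasts 1/10 s, in which the tool goes at most 50 mm and 8.59 degrees, less where a joint would pass 70% of its speed; a pose out of reach is approached as far as the arm can. A call with a gripper value outside its range is refused whole. The fingers move at their own pace and stop on an object; FORCE is the grip in N (left out, the last holds). Time passes only in rows, so rows that repeat a pose let the fingers close. It gives the time, the measured TCP pose, the force, the opening and the grip force at its end, in the units of the state.
- status.observe(): the state, without advancing time (a new reading comes with each control period).
- vision.capture(name): name is "side" or "top" or "wrist"; returns a dict with "color" (384x512x3 uint8, red, green, blue), "mtx" (3x3 intrinsics, pixels), "distortion" ([k1, k2, p1, p2, k3] as OpenCV has them; the pictures are not rectified), "R" (3x3) and "t" (3): a world point X has camera coordinates R X + t. Camera axes: x right, y down, z forward; pixel columns grow to the right and rows downward; lengths in m; the calibration is good to about 2 mm. A picture is of the moment at which its call begins. There is no depth.
- workorder.close_job(): hands the job in; it is judged then, once.
The state is a dict: "t": time; "q": joint angles; "joint_vel": joint speeds; "joint_torque": joint torques, N m; "position": TCP position; "eef_rot": TCP orientation; "ft_force": force on the tool from outside, world axes, zero at the start; "wrist_torque": the same for the moment, N m; "grip_width": finger opening in m; "grasp_force": force on a finger pad.
Only numpy, scipy, OpenCV 4.12 (cv2) and the standard library are available. Lean on these libraries where they do the work, as an engineer would, in place of code of your own. Each camera call takes 0.05 s, during which the arm holds its last target. There are 200 camera calls.

## Working session

There is one attempt and no reset: what is moved stays moved. The work goes in short steps, Python scripts to look and compute and a shell command to move; the robot and the scene stay as the last step left them, time stands still between calls to the robot, and variables do not carry over. Pictures are saved under pics/ and viewed, at most 17 in all, crops included, and the job is handed in when it is done.

```bash
mkdir -p pics; ls; cat > h.py <<'E'
import numpy as np, cv2
from workcell import status, vision, workorder
def cap(n,f=None):
    c=vision.capture(n); 
    if f: cv2.imwrite('pics/'+f,c['color'][:,:,::-1])
    return c
def ray(c,uv,z):
    "pixel -> world point on plane z"
    p=cv2.undistortPoints(np.array([[uv]],float),np.array(c['mtx']),np.array(c['distortion']))[0,0]
    R=np.array(c['R']);t=np.array(c['t']).ravel()
    o=-R.T@t; d=R.T@np.array([p[0],p[1],1.])
    return o+d*(z-o[2])/d[2]
def proj(c,X):
    R=np.array(c['R'])
    return cv2.projectPoints(np.array([X],float),cv2.Rodrigues(R)[0],np.array(c['t'],float),np.array(c['mtx']),np.array(c['distortion']))[0][0,0]
E
python3 - <<'E'
from h import *
import pickle
s=status.observe(); print(s['t'],s['position'],np.round(s['eef_rot'],3).tolist(),s['grip_width'])
for n in('top','side','wrist'):
    c=cap(n,n+'0.png'); pickle.dump(c,open(n+'0.pkl','wb'))
    R=np.array(c['R']); print(n,-R.T@np.array(c['t']).ravel(), R[2])
    if n=='top': cv2.imwrite('pics/topL.png',cv2.resize(c['color'][:,:,::-1],(800,600),interpolation=cv2.INTER_CUBIC))
E
```

```text
pics
0.0 [ 0.24421145 -0.57441862  0.22994511] [[0.92, 0.391, -0.001], [0.391, -0.92, 0.002], [0.0, -0.002, -1.0]] 0.08551522218945784
top [0.38166472 0.01158312 0.957226  ] [ 0.14361645  0.00200942 -0.98963138]
side [ 0.34215486 -0.70947765  0.53789755] [ 0.20061355  0.80406439 -0.55967371]
wrist [ 0.31941804 -0.54249957  0.3734209 ] [-0.28976111 -0.12097116 -0.94942323]
```

View pics/topL.png

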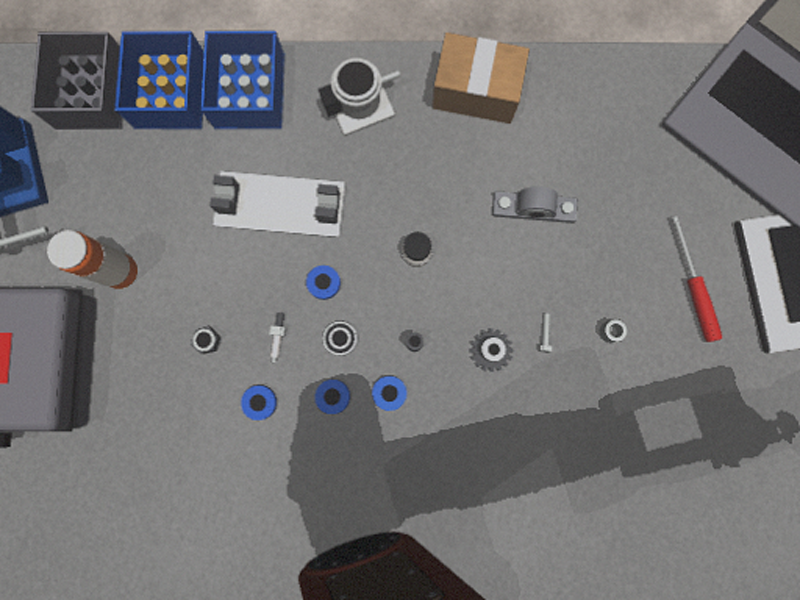

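View pics/side0.png

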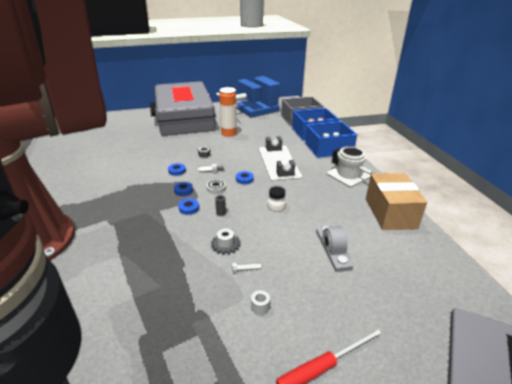

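The top view (800x600) shows the sprocket at (491,349), bush (615,330), bearing (340,338), nut (205,340), cradle (279,204) and housing (536,204).
Things that could be taken for them:
- **Bearing:** four blue rings at (323,282), (258,402), (332,397) and (389,393).
- **Bush:** the dark socket at (412,341).
- **Nut:** the bush.

I choose the metallic ring with the dark seal for the bearing, and check it in a close crop.

```bash
python3 - <<'E'
from h import *
import pickle
c=pickle.load(open('top0.pkl','rb')); im=c['color'][:,:,::-1]
cv2.imwrite('pics/crop1.png',cv2.resize(im[95:245,110:420],(800,387),interpolation=cv2.INTER_CUBIC))
hsv=cv2.cvtColor(im,cv2.COLOR_BGR2HSV); g=cv2.cvtColor(im,cv2.COLOR_BGR2GRAY)
bg=cv2.medianBlur(g,101).astype(int)
def blob(name,uv,z,r,m):
    u,v=[int(x*.64) for x in uv]; w=np.zeros_like(g); cv2.circle(w,(u,v),r,255,-1)
    k=cv2.morphologyEx((m&(w>0)).astype(np.uint8),cv2.MORPH_CLOSE,np.ones((3,3)))
    cs,_=cv2.findContours(k,cv2.RETR_EXTERNAL,cv2.CHAIN_APPROX_NONE); k=max(cs,key=cv2.contourArea)
    (x,y),(a,b),th=cv2.minAreaRect(k); P=[ray(c,p,z) for p in cv2.boxPoints(((x,y),(a,b),th))]
    print(name,np.round((x,y),1),'xyz',np.round(ray(c,(x,y),z),4),'size mm',np.round([1e3*np.linalg.norm(P[0]-P[1]),1e3*np.linalg.norm(P[1]-P[2])],0),'edge dir',np.round(np.degrees([np.arctan2(*(P[i+1]-P[i])[[1,0]]) for i in (0,1)]),1))
br=g>150
blob('sprockethub',(492,349),.032,16,br)
blob('bush',(615,330),.030,16,br)
blob('bearing',(340,338),.015,20,br)
blob('nut',(205,340),.022,16,br)
blob('cradle',(279,204),.006,75,g>165)
blob('jar',(416,247),.05,16,g<60)
for n,p in dict(cradTL=(219,172),cradTR=(345,181),cradBL=(213,226),cradBR=(340,236)).items(): print(n,np.round(ray(c,np.array(p)*.64,.006),3))
for n,p in dict(footFL=(491,216),footFR=(577,222)).items(): print(n,np.round(ray(c,np.array(p)*.64,.014),3))
E
```

```text
sprockethub [315.4 223.2] xyz [ 0.4398 -0.1149  0.032 ] size mm [33. 33.] edge dir [ -27.3 -116.8]
bush [394.  211.5] xyz [ 0.4672 -0.299   0.03  ] size mm [28. 30.] edge dir [-90.  177.2]
bearing [216.5 216. ] xyz [0.4577 0.1158 0.015 ] size mm [50. 47.] edge dir [ -89.9 -179.3]
nut [130.  217.5] xyz [0.4533 0.3181 0.022 ] size mm [28. 31.] edge dir [ -89.9 -177.4]
cradle [177.8 129.9] xyz [0.6704 0.2156 0.006 ] size mm [ 90. 202.] edge dir [ -2.3 -95.4]
jar [266.7 157.6] xyz [ 0.5906 -0.0024  0.05  ] size mm [39. 38.] edge dir [ -26.  -117.2]
cradTL [0.722 0.311 0.006]
cradTR [0.706 0.11  0.006]
cradBL [0.633 0.316 0.006]
cradBR [0.617 0.117 0.006]
footFL [ 0.647 -0.119  0.014]
footFR [ 0.638 -0.252  0.014]
```

View pics/crop1.png

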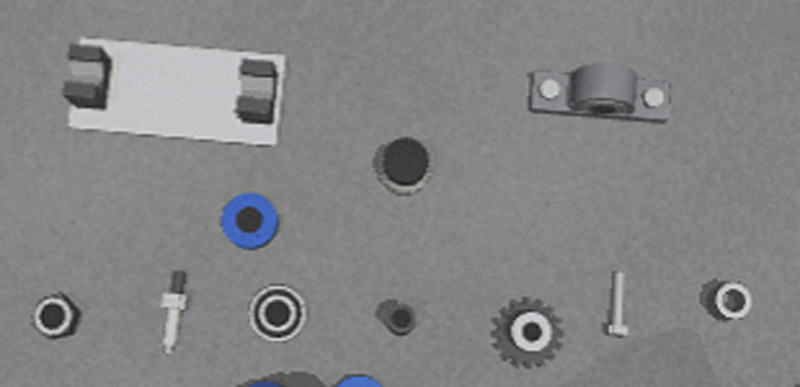

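The crop confirms the choices: the grey metallic bearing with the black seal is at crop (277,313). The sprocket is at (531,331), bush at (733,300) and hex nut at (56,316). Sizes and heights agree with the description. Next I move above the sprocket, with the closing axis along world x.

```bash
python3 -m creep '[[[0.36,-0.347,0.04],-1.169,1],[[0.36,-0.347,0.04],-1.169,1],[[0.36,-0.347,0.04],-1.169,1],[[0.36,-0.347,0.04],-1.169,1],[[0.36,-0.347,0.04],-1.169,1],[[0.36,-0.347,0.04],-1.169,1],[[0.36,-0.347,0.04],-1.169,1],[[0.36,-0.347,0.04],-1.169,1],[[0.36,-0.347,0.04],-1.169,1],[[0.36,-0.347,0.04],-1.169,1],[[0.36,-0.347,0.04],-1.169,1],[[0.36,-0.347,0.04],-1.169,1],[[0.36,-0.347,0.04],-1.169,1],[[0.36,-0.347,0.04],-1.169,1],[[0.36,-0.347,0.04],-1.169,1],[[0.36,-0.347,0.04],-1.169,1]]' 40
python3 - <<'E'
from h import *
import pickle
c=cap('wrist','w1.png'); pickle.dump(c,open('w1.pkl','wb'))
s=status.observe(); print(s['t'],s['position'],np.round(s['eef_rot'],3).tolist(),s['q'])
E
```

```text
t: 1.75
position: [0.4398, -0.1162, 0.1914]
eef_rot: [[0.002, 1.0, 0.0], [1.0, -0.002, -0.0], [-0.0, 0.0, -1.0]]
ft_force: [-0.5, -0.1, 0.2]
grip_width: 0.0852
grasp_force: 0.0
1.8 [ 0.43988293 -0.11598872  0.19137093] [[0.002, 1.0, 0.0], [1.0, -0.002, -0.0], [-0.0, 0.0, -1.0]] [-2.36218685e+01 -6.67837055e+00  1.16849719e+02 -1.89791642e-03
  6.98217339e+01 -2.35121589e+01]
```

View pics/w1.png

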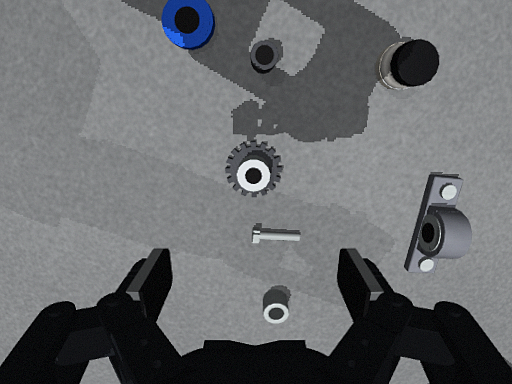

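The wrist view shows the sprocket hub at (253,176), bolt (275,235), bush (276,312) and housing foot front edge running from (434,173) to (406,269).

```bash
python3 - <<'E'
from h import *
import pickle
c=pickle.load(open('w1.pkl','rb')); im=c['color']; g=cv2.cvtColor(im,cv2.COLOR_RGB2GRAY)
def blob(n,uv,z,r,t=170):
    w=np.zeros_like(g); cv2.circle(w,uv,r,255,-1)
    cs,_=cv2.findContours(((g>t)&(w>0)).astype(np.uint8),cv2.RETR_EXTERNAL,cv2.CHAIN_APPROX_NONE)
    k=max(cs,key=cv2.contourArea); (x,y),(a,b),th=cv2.minAreaRect(k); f=ray(c,(x,y),z)
    print(n,np.round((x,y,a,b),1),np.round(f,4),'w mm',np.linalg.norm(ray(c,(x-a/2,y),z)-ray(c,(x+a/2,y),z))*1e3)
blob('hub',(253,176),.032,24); blob('bush',(276,312),.03,18)
for p in((434,173),(406,269)): print('foot edge',ray(c,p,0)[:2],ray(c,p,.014)[:2])
cv2.imwrite('pics/w1h.png',cv2.resize(im[160:285,390:490,::-1],None,fx=4.5,fy=4.5,interpolation=cv2.INTER_CUBIC))
E
```

```text
hub [253.  175.5  31.   32. ] [ 0.4394 -0.1157  0.032 ] w mm 33.031640463304115
bush [276.  313.5  19.   24. ] [ 0.4684 -0.2995  0.03  ] w mm 24.47557962795253
foot edge [ 0.6586757 -0.1209168] [ 0.64954516 -0.11729908]
foot edge [ 0.64623688 -0.25502576] [ 0.63762664 -0.24579839]
```

View pics/w1h.png

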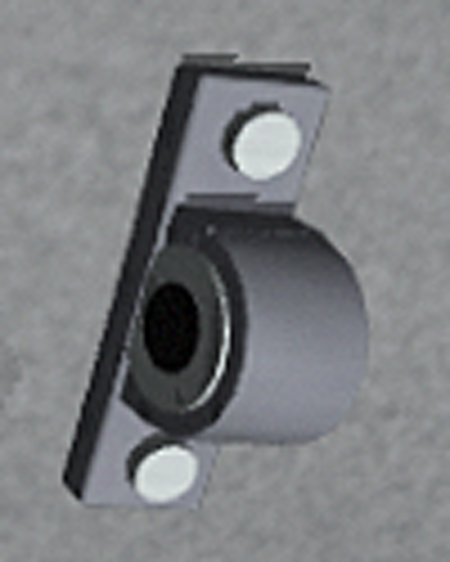

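The crop shows the foot's front face dark, with top corners at about (433.5,177.8) and (409,271.8) in the full picture. Now I pick the sprocket.

```bash
python3 - <<'E'
from h import *
import pickle
c=pickle.load(open('w1.pkl','rb'))
for p,z in(((430,174.4),0),((404.4,266.7),0),((433.5,177.8),.014),((409,271.8),.014),((462.9,180),.014),((433.8,272.9),.014)): print(ray(c,p,z))
E
python3 -m creep '[[[0,0,0.05],0,1],[[0,0,0.1],0,1],[[0,0,0.14],0,1],[[0,0,0.165],0,1],[[0,0,0.18],0,1],[[0,0,0.18],0,1],[[0,0,0.18],0,0.1],[[0,0,0.18],0,0.1],[[0,0,0.18],0,0.1],[[0,0,0.18],0,0.1],[[0,0,0.18],0,0.1],[[0,0,0.18],0,0.1],[[0,0,0.18],0,0.1],[[0,0,0.18],0,0.1],[[0,0,0.18],0,0.1]]' 40
```

```text
[ 0.65384002 -0.12269361  0.        ]
[ 0.64328869 -0.25132716  0.        ]
[ 0.65002814 -0.12308128  0.014     ]
[ 0.64254943 -0.25019672  0.014     ]
[ 0.68796162 -0.1256334   0.014     ]
[ 0.67760754 -0.2530477   0.014     ]
t: 3.3
position: [0.4409, -0.1156, 0.0128]
eef_rot: [[-0.0, 1.0, 0.001], [1.0, 0.0, -0.001], [-0.001, 0.001, -1.0]]
ft_force: [-1.8, 0.5, 4.8]
grip_width: 0.0346
grasp_force: 39.5
```

```bash
python3 -m creep '[[[0,0,-0.02],0,0.1],[[0,0,-0.05],0,0.1],[[0,0,-0.09],0,0.1],[[0,0,-0.13],0,0.1],[[0.02,0.015,-0.13],0,0.1],[[0.055,0.04,-0.13],0,0.1],[[0.095,0.065,-0.13],0,0.1],[[0.135,0.09,-0.13],0,0.1],[[0.175,0.12,-0.13],0,0.1],[[0.215,0.15,-0.13],0,0.1],[[0.255,0.175,-0.13],0,0.1],[[0.29,0.2,-0.13],0,0.1],[[0.315,0.22,-0.13],0,0.1],[[0.33,0.23,-0.13],0,0.1],[[0.33,0.23,-0.13],0,0.1],[[0.33,0.23,-0.13],0,0.1]]'
python3 - <<'E'
from h import *
import pickle
c=cap('wrist','w2.png'); pickle.dump(c,open('w2.pkl','wb'))
E
```

```text
t: 4.9
position: [0.6691, 0.2147, 0.1404]
eef_rot: [[-0.001, 1.0, -0.002], [1.0, 0.001, -0.001], [-0.001, -0.002, -1.0]]
ft_force: [-1.6, -0.5, -2.9]
grip_width: 0.035
grasp_force: 41.0
```

View pics/w2.png

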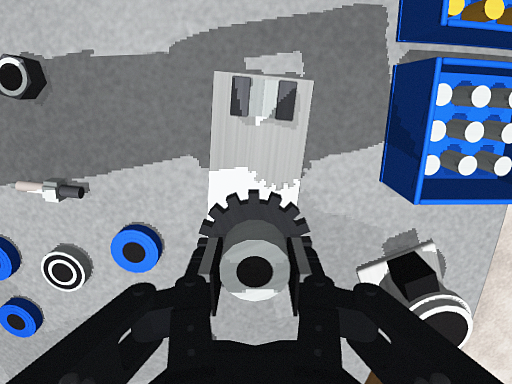

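The sprocket is held upright. The plate's far end corners are at (214,71) and (313,80), and its left V-block is at (263,97).

```bash
python3 - <<'E'
from h import *
import pickle
c=pickle.load(open('w2.pkl','rb'))
a,b=ray(c,(214,71),.006),ray(c,(313,80),.006); x=(b-a)/np.linalg.norm(b-a); y=np.array([-x[1],x[0],0])
print(a,b,np.linalg.norm(b-a),x,'centre',(a+b)/2-.1*y)
E
```

```text
[0.63378925 0.31783037 0.006     ] [0.72207457 0.3104915  0.006     ] 0.08858982268721012 [ 0.99656277 -0.08284108  0.        ] centre [0.66964781 0.21450466 0.006     ]
```

```bash
python3 -m creep '[[[0,0,0.03],0,0.1],[[0,0,0.065],0,0.1],[[0,0,0.09],0,0.1],[[0,0,0.105],0,0.1],[[0,0,0.114],0,0.1],[[0,0,0.118],0,0.1],[[0,0,0.1205],0,0.1],[[0,0,0.122],0,0.1],[[0,0,0.122],0,0.1],[[0,0,0.122],0,0.1]]'
```

```text
t: 5.95
position: [0.6708, 0.2152, 0.0203]
eef_rot: [[-0.0, 1.0, 0.002], [1.0, 0.0, 0.0], [0.0, 0.002, -1.0]]
ft_force: [-0.5, 0.3, -3.3]
grip_width: 0.0341
grasp_force: 41.0
```

```bash
python3 -m creep '[[[0,0,0.001],0,0.1],[[0,0,0.002],0,0.1],[[0,0,0.002],0,0.1],[[0,0,0.002],0,0.6],[[0,0,0.002],0,1],[[0,0,0.002],0,1],[[0,0,0.002],0,1],[[0,0,0.002],0,1],[[0,0,0.002],0,1],[[0,0,0.002],0,1],[[0,0,0.002],0,1],[[0,0,-0.03],0,1],[[0,0,-0.07],0,1],[[0,0,-0.12],0,1],[[0,0,-0.14],0,1],[[0,0,-0.14],0,1]]'
python3 - <<'E'
from h import *
import pickle
c=cap('wrist','w3.png'); pickle.dump(c,open('w3.pkl','wb'))
g=cv2.cvtColor(c['color'],cv2.COLOR_RGB2GRAY)
print(proj(c,[.67,.2145,.038]))
E
```

```text
t: 7.55
position: [0.6738, 0.2158, 0.166]
eef_rot: [[-0.0, 1.0, 0.011], [1.0, -0.0, 0.002], [0.002, 0.011, -1.0]]
ft_force: [1.5, -0.2, 0.8]
grip_width: 0.0855
grasp_force: 0.0
[247.97511585 186.04281216]
```

View pics/w3.png

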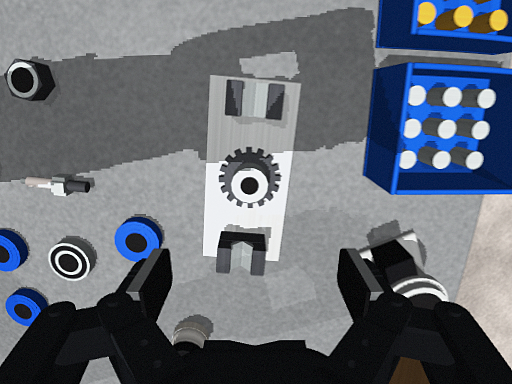

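The hub's top is at (249,186), about 1 px from where the cradle centre projects, so the sprocket is centred, flat and released. Next, the bush.

```bash
python3 - <<'E'
from h import *
import pickle
c=pickle.load(open('w3.pkl','rb')); print('hub',ray(c,(249,186),.038)); print([np.round(ray(c,p,.006)[:2],4) for p in((211,75),(300,83),(204,257),(279,262))])
E
python3 -m creep '[[[-0.514,-0.202,0],0,1],[[-0.514,-0.202,0],0,1],[[-0.514,-0.202,0],0,1],[[-0.514,-0.202,0],0,1],[[-0.514,-0.202,0],0,1],[[-0.514,-0.202,0],0,1],[[-0.514,-0.202,0],0,1],[[-0.514,-0.202,0],0,1],[[-0.514,-0.202,0],0,1],[[-0.514,-0.202,0],0,1],[[-0.514,-0.202,0],0,1],[[-0.514,-0.202,0],0,1],[[-0.514,-0.202,0],0,1],[[-0.514,-0.202,0.03],0,1],[[-0.514,-0.202,0.03],0,1],[[-0.514,-0.202,0.03],0,1]]'
python3 - <<'E'
from h import *
import pickle
c=cap('wrist','w4.png'); pickle.dump(c,open('w4.pkl','wb'))
g=cv2.cvtColor(c['color'],cv2.COLOR_RGB2GRAY)
u,v=proj(c,[.468,-.2993,.03]);print(u,v)
w=np.zeros_like(g); cv2.circle(w,(int(u),int(v)),40,255,-1)
cs,_=cv2.findContours(((g>170)&(w>0)).astype(np.uint8),cv2.RETR_EXTERNAL,cv2.CHAIN_APPROX_NONE)
k=max(cs,key=cv2.contourArea); (x,y),(a,b),th=cv2.minAreaRect(k); print(x,y,a,b,ray(c,(x,y),.03))
E
```

```text
hub [0.6709897  0.21454017 0.038     ]
[array([0.6344, 0.3177]), array([0.7213, 0.3104]), array([0.6174, 0.1177]), array([0.7059, 0.1105])]
t: 9.2
position: [0.4674, -0.2966, 0.1276]
eef_rot: [[-0.002, 1.0, -0.003], [1.0, 0.002, 0.003], [0.003, -0.003, -1.0]]
ft_force: [-0.1, -0.3, -0.7]
grip_width: 0.0857
grasp_force: 0.0
254.4672990970865 197.8947886104713
254.5 198.0 34.0 37.0 [ 0.46802871 -0.29939673  0.03      ]
```

View pics/w4.png

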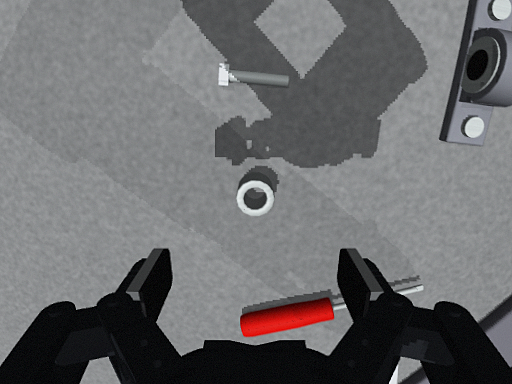

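The bush ring is at (254,198), exactly on the projected position. I pick it.

```bash
python3 -m creep '[[[0,0,0.04],0,1],[[0,0,0.08],0,1],[[0,0,0.105],0,1],[[0,0,0.12],0,1],[[0,0,0.12],0,1],[[0,0,0.12],0,0.1],[[0,0,0.12],0,0.1],[[0,0,0.12],0,0.1],[[0,0,0.12],0,0.1],[[0,0,0.12],0,0.1],[[0,0,0.12],0,0.1],[[0,0,0.12],0,0.1],[[0,0,0.12],0,0.1],[[0,0,0.12],0,0.1],[[0,0,0.12],0,0.1]]' 40
```

```text
t: 10.75
position: [0.469, -0.3, 0.0112]
eef_rot: [[0.0, 1.0, 0.002], [1.0, -0.0, -0.002], [-0.002, 0.002, -1.0]]
ft_force: [-0.5, 0.6, 4.3]
grip_width: 0.0331
grasp_force: 39.3
```

```bash
python3 -m creep '[[[0,0,-0.03],0,0.1],[[0,0,-0.07],0,0.1],[[0.01,0.004,-0.11],0,0.1],[[0.04,0.016,-0.13],0,0.1],[[0.08,0.032,-0.13],0,0.1],[[0.12,0.048,-0.13],0,0.1],[[0.16,0.063,-0.13],0,0.1],[[0.2,0.079,-0.13],0,0.1],[[0.24,0.095,-0.13],0,0.1],[[0.28,0.11,-0.13],0,0.1],[[0.32,0.126,-0.13],0,0.1],[[0.36,0.142,-0.13],0,0.1],[[0.4,0.158,-0.13],0,0.1],[[0.44,0.174,-0.13],0,0.1],[[0.475,0.187,-0.13],0,0.1],[[0.5,0.197,-0.13],0,0.1],[[0.514,0.202,-0.13],0,0.1],[[0.514,0.202,-0.11],0,0.1],[[0.514,0.202,-0.08],0,0.1],[[0.514,0.202,-0.06],0,0.1]]'
python3 -m creep '[[[0,0,0],0,0.1],[[0,0,0],0,0.1],[[0,0,0],0,0.1]]'
python3 - <<'E'
from h import *
import pickle
c=cap('wrist'); pickle.dump(c,open('w5.pkl','wb'))
cv2.imwrite('pics/w5.png',c['color'][120:384,80:440,::-1])
s=status.observe();print(s['position'])
E
```

```text
t: 12.75
position: [0.6689, 0.2141, 0.0675]
eef_rot: [[0.0, 1.0, -0.002], [1.0, -0.0, -0.001], [-0.001, -0.002, -1.0]]
ft_force: [-0.2, -0.1, -1.5]
grip_width: 0.0332
grasp_force: 40.2
t: 13.05
position: [0.6716, 0.2148, 0.0714]
eef_rot: [[0.0, 1.0, 0.003], [1.0, -0.0, 0.001], [0.001, 0.003, -1.0]]
ft_force: [-0.4, 1.0, -0.2]
grip_width: 0.0329
grasp_force: 40.2
[0.67175801 0.21493516 0.07177253]
```

View pics/w5.png

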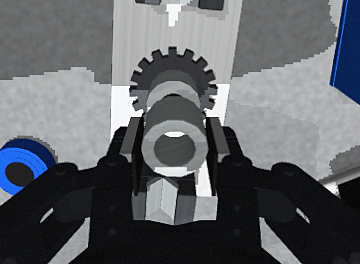

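The bush is upright in the grip, with its top ring at about (254,273) in the full picture. I check its position against the hub.

```bash
python3 - <<'E'
from h import *
import pickle
c=pickle.load(open('w5.pkl','rb')); print(ray(c,(254,273),.0906), proj(c,[.671,.2145,.0906]))
E
python3 -m creep '[[[0,0,0.006],0,0.1],[[0,0,0.012],0,0.1],[[0,0,0.016],0,0.1],[[0,0,0.019],0,0.1],[[0,0,0.02],0,0.1],[[0,0,0.02],0,0.1],[[0,0,0.02],0,0.1]]'
```

```text
[0.67198197 0.21356077 0.0906    ] [252.0031432  271.37588686]
t: 13.8
position: [0.6701, 0.215, 0.0493]
eef_rot: [[-0.0, 1.0, 0.0], [1.0, 0.0, 0.0], [0.0, 0.0, -1.0]]
ft_force: [-0.5, 0.3, 0.0]
grip_width: 0.0332
grasp_force: 40.3
```

```bash
python3 -m creep '[[[0,0,0.001],0,0.1],[[0,0,0.001],0,0.1],[[0,0,0.001],0,0.6],[[0,0,0.001],0,1],[[0,0,0.001],0,1],[[0,0,0.001],0,1],[[0,0,0.001],0,1],[[0,0,0.001],0,1],[[0,0,0.001],0,1],[[0,0,0.001],0,1],[[0,0,-0.03],0,1],[[0,0,-0.07],0,1],[[0,0,-0.11],0,1],[[0,0,-0.11],0,1],[[0,0,-0.11],0,1]]'
python3 - <<'E'
from h import *
import pickle
c=cap('wrist'); pickle.dump(c,open('w6.pkl','wb'))
cv2.imwrite('pics/w6.png',c['color'][:,:,::-1])
g=cv2.cvtColor(c['color'],cv2.COLOR_RGB2GRAY)
s=status.observe();print(s['position'],proj(c,[.671,.2145,.068]),proj(c,[.4577,.1158,.015]))
E
```

```text
t: 15.3
position: [0.6714, 0.2152, 0.1617]
eef_rot: [[-0.0, 1.0, 0.004], [1.0, 0.0, 0.001], [0.001, 0.004, -1.0]]
ft_force: [0.2, -0.1, 0.1]
grip_width: 0.0853
grasp_force: 0.0
[0.66984463 0.21486411 0.15926306] [252.43847403 196.91706554] [ 70.3637034  261.78392593]
```

View pics/w6.png

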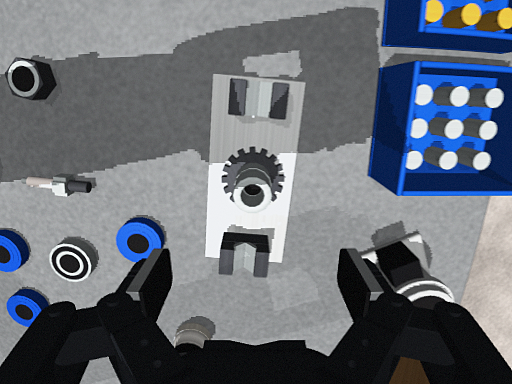

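The bush stands on the hub, with its top at (252,196) as projected. The bearing shows at (73,262). I move above it and turn so the fingers close along world y.

```bash
python3 -m creep '[[[-0.05,-0.105,0],-0.15,1],[[-0.0985,-0.211,0.03],-1.571,1],[[-0.0985,-0.211,0.03],-1.571,1],[[-0.0985,-0.211,0.03],-1.571,1],[[-0.0985,-0.211,0.03],-1.571,1],[[-0.0985,-0.211,0.03],-1.571,1],[[-0.0985,-0.211,0.03],-1.571,1],[[-0.0985,-0.211,0.03],-1.571,1],[[-0.0985,-0.211,0.03],-1.571,1],[[-0.0985,-0.211,0.03],-1.571,1],[[-0.0985,-0.211,0.03],-1.571,1],[[-0.0985,-0.211,0.03],-1.571,1],[[-0.0985,-0.211,0.03],-1.571,1],[[-0.0985,-0.211,0.03],-1.571,1],[[-0.0985,-0.211,0.03],-1.571,1]]'
python3 - <<'E'
from h import *
import pickle
c=cap('wrist'); pickle.dump(c,open('w7.pkl','wb'))
cv2.imwrite('pics/w7.png',c['color'][:,:,::-1])
g=cv2.cvtColor(c['color'],cv2.COLOR_RGB2GRAY)
u,v=proj(c,[.459,.116,.015]);print(u,v,status.observe()['position'])
w=np.zeros_like(g); cv2.circle(w,(int(u),int(v)),42,255,-1)
cs,_=cv2.findContours(((g>160)&(w>0)).astype(np.uint8),cv2.RETR_EXTERNAL,cv2.CHAIN_APPROX_NONE)
k=max(cs,key=cv2.contourArea); (x,y),(a,b),th=cv2.minAreaRect(k); print(x,y,a,b,ray(c,(x,y),.015))
E
```

```text
t: 16.85
position: [0.4588, 0.1164, 0.1289]
eef_rot: [[-1.0, 0.0, -0.001], [0.0, 1.0, -0.0], [0.001, -0.0, -1.0]]
ft_force: [-0.8, -0.1, -0.1]
grip_width: 0.0852
grasp_force: 0.0
252.95380005759054 187.54968148712575 [0.45890991 0.11640698 0.12909428]
247.64755249023438 177.87704467773438 65.22198486328125 76.13072204589844 [0.44979132 0.1111904  0.015     ]
```

View pics/w7.png

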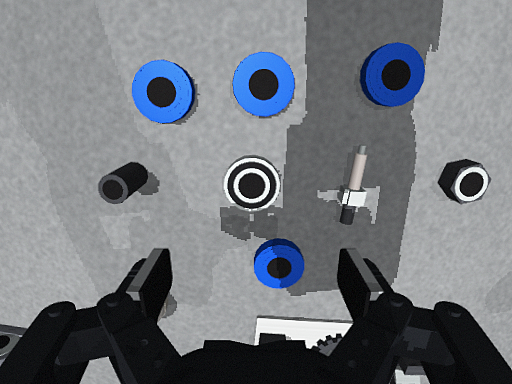

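The bearing is at (252,184), about 3 mm nearer the robot than assumed. No blue ring, nor the plug, lies in the fingers' way. I pick it.

```bash
python3 -m creep '[[[0.003,-0.001,0.04],0,1],[[0.003,-0.001,0.08],0,1],[[0.003,-0.001,0.11],0,1],[[0.003,-0.001,0.122],0,1],[[0.003,-0.001,0.127],0,1],[[0.003,-0.001,0.127],0,1],[[0.003,-0.001,0.127],0,0.45],[[0.003,-0.001,0.127],0,0.45],[[0.003,-0.001,0.127],0,0.45],[[0.003,-0.001,0.127],0,0.45],[[0.003,-0.001,0.127],0,0.45],[[0.003,-0.001,0.127],0,0.45],[[0.003,-0.001,0.127],0,0.45],[[0.003,-0.001,0.127],0,0.45],[[0.003,-0.001,0.127],0,0.45]]' 40
```

```text
t: 18.4
position: [0.4578, 0.1155, 0.0042]
eef_rot: [[-1.0, -0.0, 0.003], [-0.0, 1.0, 0.0], [-0.003, 0.0, -1.0]]
ft_force: [-2.0, -0.2, 5.9]
grip_width: 0.0498
grasp_force: 40.4
```

```bash
python3 -m creep '[[[0,0,-0.03],0,0.45],[[0,0,-0.07],0,0.45],[[-0.005,-0.01,-0.11],0,0.45],[[-0.018,-0.04,-0.12],0,0.45],[[-0.036,-0.08,-0.12],0,0.45],[[-0.054,-0.12,-0.12],0,0.45],[[-0.072,-0.16,-0.12],0,0.45],[[-0.09,-0.2,-0.12],0,0.45],[[-0.108,-0.24,-0.12],0,0.45],[[-0.122,-0.27,-0.12],0,0.45],[[-0.132,-0.29,-0.12],0,0.45],[[-0.134,-0.2975,-0.11],0,0.45],[[-0.134,-0.2975,-0.09],0,0.45],[[-0.134,-0.2975,-0.07],0,0.45],[[-0.134,-0.2975,-0.06],0,0.45],[[-0.134,-0.2975,-0.06],0,0.45],[[-0.134,-0.2975,-0.06],0,0.45]]'
python3 - <<'E'
from h import *
import pickle
c=cap('wrist'); pickle.dump(c,open('w8.pkl','wb'))
cv2.imwrite('pics/w8.png',c['color'][:,:,::-1])
c=cap('top'); pickle.dump(c,open('top8.pkl','wb'))
E
```

```text
t: 20.1
position: [0.5901, -0.1815, 0.0625]
eef_rot: [[-1.0, -0.001, -0.0], [-0.001, 1.0, 0.0], [0.0, 0.0, -1.0]]
ft_force: [0.6, -0.1, -0.6]
grip_width: 0.0496
grasp_force: 42.5
```

View pics/w8.png

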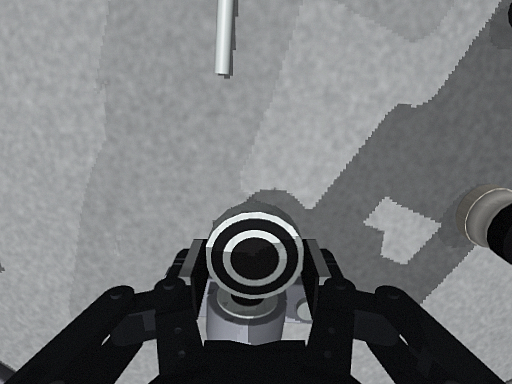

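The bearing is held level at (254,255), in line with the housing behind it at (245,310). I lower and release it.

```bash
python3 -m creep '[[[0,0,0.02],0,0.45],[[0,0,0.04],0,0.45],[[0,0,0.05],0,0.45],[[0,0,0.055],0,0.45],[[0,0,0.058],0,0.45],[[0,0,0.059],0,0.45],[[0,0,0.059],0,0.45],[[0,0,0.059],0,0.45]]'
```

```text
t: 21.0
position: [0.5909, -0.1824, 0.0044]
eef_rot: [[-1.0, -0.0, 0.001], [-0.0, 1.0, -0.001], [-0.001, -0.001, -1.0]]
ft_force: [-1.0, -0.6, 1.7]
grip_width: 0.0497
grasp_force: 42.7
```

```bash
python3 -m creep '[[[0,0,0],0,0.8],[[0,0,0],0,0.9],[[0,0,0],0,0.9],[[0,0,0],0,0.9],[[0,0,0],0,0.9],[[0,0,0],0,0.9],[[0,0,0],0,0.9],[[0,0,-0.03],0,0.9],[[0,0,-0.07],0,1],[[0,0,-0.12],0,1],[[0,0,-0.14],0,1],[[0,0,-0.14],0,1],[[0,0,-0.14],0,1]]'
python3 - <<'E'
from h import *
import pickle
c=cap('wrist'); pickle.dump(c,open('w9.pkl','wb'))
cv2.imwrite('pics/w9.png',c['color'][:,:,::-1])
print(proj(c,[.59,-.1825,.015]))
E
```

```text
t: 22.3
position: [0.59, -0.182, 0.1433]
eef_rot: [[-1.0, -0.0, 0.0], [-0.0, 1.0, -0.0], [-0.0, -0.0, -1.0]]
ft_force: [0.3, 0.4, 0.2]
grip_width: 0.0852
grasp_force: 0.0
[252.8952913  182.72255463]
```

View pics/w9.png

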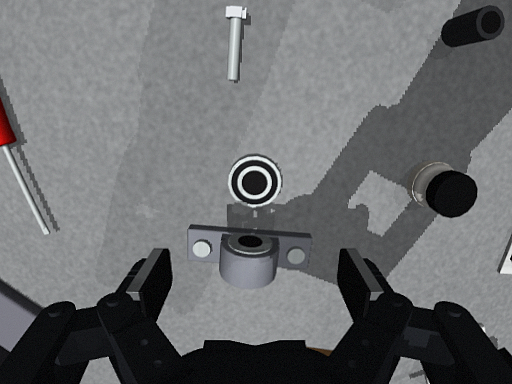

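The bearing is released and lies at (255,181). The foot's front edge runs from (189,225) to (311,234). Now I go over the nut.

```bash
python3 - <<'E'
from h import *
import pickle
c=pickle.load(open('w9.pkl','rb'))
b=ray(c,(255,181),.015)
for z in(0,.014):
    l,r=ray(c,(311,234),z),ray(c,(189,225),z); y=(l-r)/np.linalg.norm(l-r); x=np.array([y[1],-y[0],0])
    h=(l+r)/2+.019*x; print(z,np.linalg.norm(l-r),'h',h[:2],'b',b[:2],'rel',(b-h)@x,(b-h)@y,'nut tgt',(h-.075*x)[:2],(b+.075*y)[:2],y)
E
python3 -m creep '[[[0.137,0.5,0],0,1],[[0.137,0.5,0],0,1],[[0.137,0.5,0],0,1],[[0.137,0.5,0],0,1],[[0.137,0.5,0],0,1],[[0.137,0.5,0],0,1],[[0.137,0.5,0],0,1],[[0.137,0.5,0],0,1],[[0.137,0.5,0],0,1],[[0.137,0.5,0],0,1],[[0.137,0.5,0],0,1],[[0.137,0.5,0],0,1],[[0.137,0.5,0.01],0,1],[[0.137,0.5,0.01],0,1],[[0.137,0.5,0.01],0,1]]'
python3 - <<'E'
from h import *
import pickle
c=cap('wrist'); pickle.dump(c,open('w10.pkl','wb'))
u,v=proj(c,[.4533,.318,.022]);print(u,v,status.observe()['position'])
u,v=int(u),int(v)
cv2.imwrite('pics/w10.png',cv2.resize(c['color'][v-60:v+60,u-75:u+75,::-1],None,fx=4,fy=4,interpolation=cv2.INTER_CUBIC))
E
```

```text
0 0.13202149428630255 h [ 0.66600981 -0.18688851] b [ 0.58826986 -0.18047399] rel -0.07800398219548282 0.000156471633052551 nut tgt [ 0.5912516  -0.18087098] [ 0.5942874  -0.10571578] [0.08023382 0.99677607 0.        ]
0.014 0.1255719836054892 h [ 0.65927396 -0.18669691] b [ 0.58826986 -0.18047399] rel -0.07127447313964336 0.0005059266241184864 nut tgt [ 0.58451575 -0.18067937] [ 0.5942874  -0.10571578] [0.08023382 0.99677607 0.        ]
t: 23.85
position: [0.4526, 0.3162, 0.1317]
eef_rot: [[-1.0, 0.002, -0.003], [0.002, 1.0, -0.002], [0.003, -0.002, -1.0]]
ft_force: [-0.7, -0.4, 0.2]
grip_width: 0.085
grasp_force: 0.0
255.62619771769891 189.68757845078343 [0.45305772 0.31644782 0.13242996]
```

View pics/w10.png

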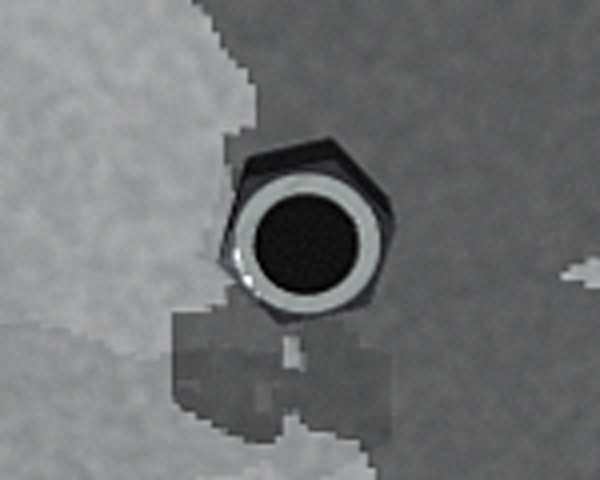

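The crop shows the nut's ring at crop (308,242), which is (0.453,0.319) m. One flat edge runs from (287,322) to (370,303), so a spin of +0.32 rad squares the fingers to a pair of flats.

```bash
python3 -m creep '[[[0,0.0015,0.02],0.15,1],[[0,0.0015,0.04],0.25,1],[[0,0.0015,0.08],0.323,1],[[0,0.0015,0.11],0.323,1],[[0,0.0015,0.124],0.323,1],[[0,0.0015,0.128],0.323,1],[[0,0.0015,0.128],0.323,1],[[0,0.0015,0.128],0.323,0.3],[[0,0.0015,0.128],0.323,0.3],[[0,0.0015,0.128],0.323,0.3],[[0,0.0015,0.128],0.323,0.3],[[0,0.0015,0.128],0.323,0.3],[[0,0.0015,0.128],0.323,0.3],[[0,0.0015,0.128],0.323,0.3],[[0,0.0015,0.128],0.323,0.3],[[0,0.0015,0.128],0.323,0.3],[[0,0.0015,0.128],0.323,0.3]]' 40
```

```text
t: 25.6
position: [0.454, 0.32, 0.0066]
eef_rot: [[-0.948, 0.317, 0.002], [0.317, 0.948, 0.001], [-0.001, 0.001, -1.0]]
ft_force: [-0.2, -0.2, 6.0]
grip_width: 0.0352
grasp_force: 41.9
```

```bash
python3 -m creep '[[[0,0,-0.03],0,0.3],[[0,0,-0.07],0,0.3],[[0,0,-0.11],0,0.3],[[-0.018,-0.024,-0.12],0,0.3],[[-0.042,-0.056,-0.12],0,0.3],[[-0.066,-0.088,-0.12],0.05,0.3],[[-0.09,-0.12,-0.12],0.12,0.3],[[-0.114,-0.152,-0.12],0.2,0.3],[[-0.138,-0.184,-0.12],0.28,0.3],[[-0.162,-0.216,-0.12],0.36,0.3],[[-0.186,-0.249,-0.12],0.42,0.3],[[-0.21,-0.281,-0.12],0.46,0.3],[[-0.234,-0.313,-0.12],0.46,0.3],[[-0.256,-0.343,-0.12],0.46,0.3],[[-0.268,-0.359,-0.12],0.46,0.3],[[-0.268,-0.359,-0.1],0.46,0.3],[[-0.268,-0.359,-0.07],0.46,0.3],[[-0.268,-0.359,-0.05],0.46,0.3],[[-0.268,-0.359,-0.05],0.46,0.3],[[-0.268,-0.359,-0.05],0.46,0.3]]'
```

```text
t: 27.6
position: [0.5927, -0.1053, 0.0548]
eef_rot: [[-0.709, 0.705, -0.002], [0.705, 0.709, 0.001], [0.002, -0.001, -1.0]]
ft_force: [-0.8, -0.6, 0.1]
grip_width: 0.0351
grasp_force: 41.1
```

```bash
python3 -m creep '[[[0,0,0.02],0,0.3],[[0,0,0.036],0,0.3],[[0,0,0.044],0,0.3],[[0,0,0.048],0,0.3],[[0,0,0.05],0,0.3],[[0,0,0.05],0,0.3],[[0,0,0.05],0,0.3]]'
```

```text
t: 28.3
position: [0.5937, -0.106, 0.0066]
eef_rot: [[-0.709, 0.705, 0.0], [0.705, 0.709, 0.0], [0.0, 0.0, -1.0]]
ft_force: [-3.3, 0.1, 5.2]
grip_width: 0.0352
grasp_force: 41.9
```

The nut is down at its pick height. I release it, lift and take a last look.

```bash
python3 -m creep '[[[0,0,0],0,0.6],[[0,0,0],0,0.75],[[0,0,0],0,0.75],[[0,0,0],0,0.75],[[0,0,0],0,0.75],[[0,0,0],0,0.75],[[0,0,0],0,0.75],[[0,0,-0.03],0,0.75],[[0,0,-0.07],0,0.75],[[0,0,-0.12],0,1],[[0,0,-0.16],0,1],[[0.1,0,-0.2],0,1],[[0.15,0,-0.2],0,1],[[0.15,0,-0.2],0,1],[[0.15,0,-0.2],0,1],[[0.15,0,-0.2],0,1]]'
python3 - <<'E'
from h import *
import pickle
c=cap('wrist'); pickle.dump(c,open('w11.pkl','wb'))
cv2.imwrite('pics/w11.png',c['color'][:,:,::-1])
print(proj(c,[.5882,-.1805,.015]),proj(c,[.594,-.106,.022]))
E
```

```text
t: 29.9
position: [0.4865, 0.0005, 0.2059]
eef_rot: [[-0.71, 0.704, 0.002], [0.704, 0.71, -0.0], [-0.002, 0.001, -1.0]]
ft_force: [0.2, 0.1, 0.3]
grip_width: 0.0855
grasp_force: 0.0
[212.42204046 307.21189763] [253.08486475 281.41621037]
```

View pics/w11.png

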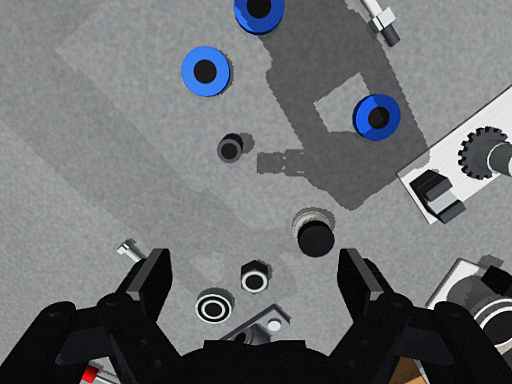

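The nut at (254,282) and bearing at (213,307) both sit at their predicted pixels. The sprocket and bush still stand at (490,155). I hand the job in.

```bash
python3 -c "
from h import *
print(workorder.close_job())"
```

```text
the job is handed in; nothing more can be done
None
```

The job is handed in: sprocket, bush, bearing and nut are all laid out in the order asked, and in the camera checks each sat within a few millimetres of its target; no verdict came back.

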